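Clear the slotted stock bin: keeper off, draw and sort, keeper on

TASK

Lift the keeper bar out of its notches in front of the slotted bin and set it aside, draw every stick and lath out through its slot, tilted along its slope, and sort them: square sticks in the deep tray, flat laths in the shallow tray, each lying flat and wholly inside. When the bin is empty, put the keeper back in both notches, down home and centred. Leave the other things where they are and the trays level on the bench.

Things in the scene. Friction and masses are not known exactly. Their poses are not given: they have to be found in the camera images.
- bin: Fixed grey stock bin, 264 mm wide (its y), 150 mm deep (its x), 108 mm high. Origin: middle of its underside, on the bench. Its slotted wall is the -x face, 8 mm thick, x = -75 to -67 mm. Inner floor at z = 8 mm, back wall's inside at x = 67 mm, dividers 46 mm high between the lanes. A roof board over its rear, x = -20 to 75 mm, top at 116 mm, keeps stock from being lifted out.
- slot2 (a point): Middle of the sill of the middle slot, on the wall's outer face (x = -75, y = 0, z = 54 mm in the bin). Five like slots at y = -100, -50, 0, 50, 100 mm, each 32 mm wide and closed all round: sill at z = 54 mm, lintel from z = 88 to 106 mm. Each holds at most one piece.
- rest (a point): Middle lane: where a piece's inner end rests at the start, on the bin's floor near the back wall. A piece lies nose-up at 20 degrees: inner end here, underside on the sill, outer end about 70 mm out of the slot, about 85 mm above the bench. To come out it must be drawn along its own slope, tilted, about 150 mm.
- keeper_seat (a point): Fixed to the bin (x = -190, y = 0, z = 100 mm in its frame): where the keeper's origin belongs. Two arms reach out from the bin's sides at y = -155 and 155 mm, each 12 mm wide, ending in an open-topped notch 28 mm wide between 18 mm high lips, notch bottom at z = 85 mm; the keeper rests in both notches.
- keeper: Loose dark wooden keeper bar, 340 mm long (its y), 16 mm wide (x), 30 mm tall (z), about 120 g; origin at its centre. At the start it rests on its narrow edge in the two notches, across the front of the slots, 35 mm clear of the noses, and stops the pieces from being drawn out. It lifts straight up. The bin's flat roof is a handy place to rest it meanwhile.
- deep_tray: Loose open plywood tray, the deep one: 270 mm long (its x), 115 mm wide (its y), 60 mm high, walls and floor 5 mm, 0.7 kg. Origin: middle of its underside.
- shallow_tray: Loose open plywood tray, the shallow one: 270 mm long (its x), 115 mm wide (its y), 30 mm high, walls and floor 5 mm, 0.7 kg. Origin: middle of its underside.
- stick1: Square stick of pale wood, 220 x 14 x 14 mm, about 35 g. Origin at its middle; its x axis runs along its length. At the start its x axis points into the bin and 20 degrees downward, so the end that sticks out is its -x end. It may be absent.
- stick2: Square stick of pale wood, 220 x 14 x 14 mm, about 35 g. Origin at its middle; its x axis runs along its length. At the start its x axis points into the bin and 20 degrees downward, so the end that sticks out is its -x end. It may be absent.
- stick3: Square stick of pale wood, 220 x 14 x 14 mm, about 35 g. Origin at its middle; its x axis runs along its length. At the start its x axis points into the bin and 20 degrees downward, so the end that sticks out is its -x end. It may be absent.
- lath1: Flat lath of pale wood, 220 x 22 x 7 mm (x, y, z), about 28 g, lying flat at the start. Origin at its middle; its x axis runs along its length. At the start its x axis points into the bin and 20 degrees downward, so the end that sticks out is its -x end. It may be absent.
- lath2: Flat lath of pale wood, 220 x 22 x 7 mm (x, y, z), about 28 g, lying flat at the start. Origin at its middle; its x axis runs along its length. At the start its x axis points into the bin and 20 degrees downward, so the end that sticks out is its -x end. It may be absent.
- sanding_block: Bystander: cork and wood sanding block, 100 x 55 x 34 mm, lying between the bin and the trays. To be left where it is.
- glue: Bystander: white glue bottle, 170 mm high. To be left where it is.
- screw_jar: Bystander: screw jar, 90 mm high. To be left where it is.
- mallet: Bystander: hammer lying at the far edge. To be left where it is.
- driver: Bystander: screwdriver lying at the far side. To be left where it is.
- tape: Bystander: roll of paper tape, 90 mm across, 22 mm high. To be left where it is.
- tin: Bystander: open steel tin, 85 mm high. To be left where it is.
Things that resemble listed ones, but are neither listed nor needed, are in the scene too. Leave any red look-alike of the lath2 alone.

How it is judged:
On the way:
1. the keeper bar has been lifted out and is at least 60 mm to one side of its seat (horizontal distance between keeper and keeper_seat above 0.06 m), for 0.2 s.
At the end, for the whole second after the job is handed in: Every stick present lies in the deep tray, every lath in the shallow one: wholly inside, below the rim, level within 0.2 (stick) or 0.11 rad (lath), at rest; trays level within 0.1 rad. Keeper in both notches: within 10 mm across, 20 mm along, 6 mm in height, 0.06 rad, at rest (x of stick1 in the frame of deep_tray between -0.03 and 0.03 m and y of stick1 in the frame of deep_tray between -0.05 and 0.05 m and z of stick1 in the frame of deep_tray between 0 and 0.055 m and angle between stick1's own x axis and vertical between 1.3708 and 1.7708 rad and linear speed of each of stick1, stick2, stick3, lath1, lath2, keeper below 0.02 m/s and x of stick2 in the frame of deep_tray between -0.03 and 0.03 m and y of stick2 in the frame of deep_tray between -0.05 and 0.05 m and z of stick2 in the frame of deep_tray between 0 and 0.055 m and angle between stick2's own x axis and vertical between 1.3708 and 1.7708 rad and x of stick3 in the frame of deep_tray between -0.03 and 0.03 m and y of stick3 in the frame of deep_tray between -0.05 and 0.05 m and z of stick3 in the frame of deep_tray between 0 and 0.055 m and angle between stick3's own x axis and vertical between 1.3708 and 1.7708 rad and x of lath1 in the frame of shallow_tray between -0.03 and 0.03 m and y of lath1 in the frame of shallow_tray between -0.05 and 0.05 m and z of lath1 in the frame of shallow_tray between 0 and 0.028 m and angle between lath1's own x axis and vertical between 1.4608 and 1.6808 rad and x of lath2 in the frame of shallow_tray between -0.03 and 0.03 m and y of lath2 in the frame of shallow_tray between -0.05 and 0.05 m and z of lath2 in the frame of shallow_tray between 0 and 0.028 m and angle between lath2's own x axis and vertical between 1.4608 and 1.6808 rad and x of keeper in the frame of bin between -0.2 and -0.18 m and y of keeper in the frame of bin between -0.02 and 0.02 m and z of keeper in the frame of bin between 0.094 and 0.106 m and angle between the y axis of keeper and the y axis of bin, either way round below 0.06 rad and angle between each of deep_tray, shallow_tray's own z axis and vertical below 0.1 rad); the robot touches nothing.
It fails at once if another thing on the bench (sanding block, glue, jar, hammer, screwdriver, tape or tin) is moved more than 50 mm (distance of any of sanding_block, glue, screw_jar, mallet, driver, tape, tin from where it was at the start of the episode above 0.05 m).
Of stick1, lath1, stick2, lath2, stick3 only 3 to 5 are there at a start; the rules pass over those that are not, and their reading is None.
At some moment in a run one of deep_tray, shallow_tray may be knocked a few centimetres aside while the robot is not near it.
Once in a run the grip may slacken for a moment while it holds something.
It also fails if it takes over 210 s, if anything falls off the work surface, if the arm or the gripper's body presses on something with over 40 N, if the wrist force passes 120 N, or if a joint passes its speed limit or range.

ROBOT

A 6-joint arm with a two-finger parallel gripper is mounted at the origin on the work surface. World frame = base frame: x ahead of the robot, y to its left, z up, the work surface at z = 0. Lengths are in m, angles in rad, forces in N, time in s.
With the tool pointing down it reaches from about 0.25 to 0.775 m from the base axis. Payload 4 kg.
Tool frame: the origin (TCP) lies between the finger pads; the fingertips stand 25 mm ahead of it and the grasp point (between the pads) lies 6 mm ahead of it (robot.tip_reach is the z of the fingertips in the tool frame, in m); z points along the fingers, y is the line along which they close (so a half turn about z gives the same grasp; the last joint's range is limited). The gripper opens to 94 mm and grips with 3 to 60 N. Pads are 16 mm wide; open, the fingers measure 119 mm over their backs; the gripper's body (75 mm by 177 mm) begins 78 mm behind the grasp point.
Start: joints at [1.235, 0.087, 1.371, -0, 1.684, -0.103], TCP at [0.127, 0.535, 0.231] pointing down, gripper open.
Joint ranges: [-3.1, 3.1], [-0.76, 2.03], [0.27, 2.55], [-1.08, 4.22], [0.17, 2.65], [-2.57, 2.57]. Speed limits (rad/s): [2.79, 2.79, 3.14, 3.14, 3.14, 3.14].

INTERFACE

Orientations are given as [roll, pitch, yaw] about the fixed x, y, z axes, in that order (R = Rz(yaw) Ry(pitch) Rx(roll)).
In Python, from bench import robot gives the robot as it stands. The module is installed in compiled form; this text tells all that it offers.
- The arm moves only by the shell command python3 -m handwheel 'ROWS'. ROWS is JSON, a list of rows, each a list of 3 entries, a list of its own where there are three numbers: the turn, a rotation vector about the world's x, y, z in units of 90 degrees (1.0 is 90 degrees), then the shift along the world's x, y, z in units of 0.05 m (1.0 is 0.05 m), then the closure, from 0 (fully open) to 1 (shut). A call has 1 to 5 rows; each row shifts and turns the commanded pose from where the row before left it; what a row does not reach is not made up. A row lasts 1/10 s, in which the tool goes at most 50 mm and 8.59 degrees, less where a joint would pass 70% of its speed; a pose out of reach is approached as far as the arm can. A call with a number of a shift or a turn outside -1 to 1 is refused whole. A call with a gripper value outside its range is refused whole. The fingers move at their own pace and stop on an object; the grip force is fixed at half the most. Time passes only in rows, so rows that do not move let the fingers close. It gives the time, the measured TCP pose, the force, the opening and the grip force at its end, in the units of the state.
- robot.get_obs(): the state, without advancing time (a new reading comes with each control period).
- robot.snapshot(name): name is "side" or "top"; returns (picture, depth): 480x640x3 uint8, red, green, blue; 480x640 float32, m along the optical axis (not along the pixel's ray), 0 where there is no reading.
- robot.calibration(name): a dict with "mtx" (3x3 intrinsics, pixels), "D" ([k1, k2, p1, p2, k3] as OpenCV has them; the pictures are not rectified), "extrinsics" (4x4, takes a point from camera to world coordinates). Camera axes: x right, y down, z forward; pixel columns grow to the right and rows downward; lengths in m; the calibration is good to about 2 mm. A picture is of the moment at which its call begins. calibration takes no time and is no camera call.
- robot.close_job(): hands the job in; it is judged then, once.
Trained networks look in the newest picture that a camera, given by its name, has taken for a name from the list of things; names that differ only in an ending like _2 or _b are one class to them, and where a whole thing is asked for, a point or a joint stands for the part that bears it (a point fixed in the world has none). Each returns a list of dicts, best first, with "p" (0 to 1); they miss things now and then, are a little off and sometimes report something else, mostly with a low value. They report only what shows in the picture. A call takes as long as a camera call. They do not tell look-alikes from the thing itself.
- robot.boxes_of(query, camera): "bbox" ([left, top, right, bottom] in pixels, round what is visible of it).
The state is a dict: "time": time; "joint_positions": joint angles; "qvel": joint speeds; "joint_torque": joint torques, N m; "tool_pos": TCP position; "ee_rot": TCP orientation; "wrist_force": force on the tool from outside, world axes, zero at the start; "wrist_torque": the same for the moment, N m; "width": finger opening in m; "finger_force": force on a finger pad.
Only numpy, scipy, OpenCV 4.12 (cv2) and the standard library are available. Lean on these libraries where they do the work, as an engineer would, in place of code of your own. Each camera call takes 0.05 s, during which the arm holds its last target. There are 200 camera calls.

## Working session

There is one attempt and no reset: what is moved stays moved. The work goes in short steps, Python scripts to look and compute and a shell command to move; the robot and the scene stay as the last step left them, time stands still between calls to the robot, and variables do not carry over. Pictures are saved under pics/ and viewed, at most 14 in all, crops included, and the job is handed in when it is done.

```bash
mkdir -p pics
cat > h.py <<'E'
import numpy as np, cv2
from bench import robot
def snap(n,f=None):
    p,d=robot.snapshot(n)
    if f: cv2.imwrite('pics/'+f,p[:,:,::-1])
    return p,d
def w(n,u,v,d):
    c=robot.calibration(n);K=np.array(c['mtx']);D=np.array(c['D'],float)
    u=np.atleast_1d(u).astype(float);v=np.atleast_1d(v).astype(float);d=np.atleast_1d(d)
    q=cv2.undistortPoints(np.stack([u,v],-1)[:,None],K,D)[:,0]
    P=np.c_[q*d[:,None],d]; E=np.array(c['extrinsics'])
    return P@E[:3,:3].T+E[:3,3]
def pix(n,P):
    c=robot.calibration(n);E=np.linalg.inv(np.array(c['extrinsics']))
    r=cv2.Rodrigues(E[:3,:3])[0]
    return cv2.projectPoints(np.array(P,float).reshape(-1,3),r,E[:3,3],np.array(c['mtx']),np.array(c['D'],float))[0][:,0]
def cloud(n,d):
    v,u=np.mgrid[:480,:640]
    W=w(n,u.ravel(),v.ravel(),d.ravel()).reshape(480,640,3); W[d==0]=np.nan
    return W
E
python3 - <<'E'
from h import *
for n in ['side','top']:
    snap(n,n+'0.png')
    print(n,np.round(robot.calibration(n)['extrinsics'],3).tolist())
    for q in ['bin','keeper','deep_tray','shallow_tray','stick1','lath1','sanding_block']:
        print(q,[(round(b['p'],2),np.round(b['bbox']).tolist()) for b in robot.boxes_of(q,n)])
print(robot.get_obs())
E
```

```text
side [[-0.783, -0.481, 0.394, 0.172], [-0.622, 0.6, -0.502, 0.51], [0.005, -0.639, -0.769, 0.788], [0.0, 0.0, 0.0, 1.0]]
bin [(0.98, [196.0, 183.0, 405.0, 362.0]), (0.41, [338.0, 345.0, 377.0, 413.0])]
keeper [(0.82, [285.0, 174.0, 403.0, 268.0])]
deep_tray []
shallow_tray [(0.78, [322.0, 143.0, 412.0, 220.0]), (0.58, [284.0, 175.0, 403.0, 271.0]), (0.48, [196.0, 184.0, 406.0, 359.0])]
stick1 [(0.88, [271.0, 218.0, 310.0, 257.0]), (0.8, [321.0, 256.0, 360.0, 297.0]), (0.56, [338.0, 346.0, 382.0, 410.0]), (0.19, [193.0, 176.0, 404.0, 360.0])]
lath1 [(0.96, [258.0, 205.0, 295.0, 246.0]), (0.75, [457.0, 213.0, 539.0, 274.0]), (0.63, [373.0, 149.0, 472.0, 245.0])]
sanding_block [(0.62, [318.0, 224.0, 364.0, 268.0]), (0.53, [272.0, 216.0, 309.0, 256.0]), (0.41, [220.0, 183.0, 276.0, 233.0])]
top [[0.007, -0.997, 0.079, 0.423], [-1.0, -0.007, 0.003, 0.049], [-0.002, -0.079, -0.997, 1.045], [0.0, 0.0, 0.0, 1.0]]
bin [(0.8, [211.0, 148.0, 368.0, 310.0])]
keeper [(0.77, [336.0, 150.0, 367.0, 314.0]), (0.56, [400.0, 241.0, 523.0, 300.0])]
deep_tray [(0.76, [395.0, 242.0, 524.0, 299.0])]
shallo
[... 256 characters left out ...]
261.0])]
{'time': 0.8, 'joint_positions': array([ 1.23490179e+00,  8.71832561e-02,  1.37065476e+00,  2.23362096e-05,
        1.68359016e+00, -1.03135987e-01]), 'qvel': array([-0.00144405,  0.00071576, -0.00029644,  0.00010829,  0.00049362,
        0.00053874]), 'joint_torque': array([ 5.64815582e-04, -3.39992166e+01, -3.02574956e+01,  7.19241332e-02,
        2.35297921e-02,  6.07915126e-06]), 'tool_pos': array([0.12689282, 0.53519824, 0.23053802]), 'ee_rot': array([ 3.14142676e+00, -5.14240520e-06,  2.90883662e+00]), 'wrist_force': array([-0.58096933,  0.34112287, -0.22384417]), 'wrist_torque': array([-0.00866925,  0.00454741, -0.01740868]), 'finger_force': 0.0, 'width': 0.09394367235208306}
```

View pics/side0.png

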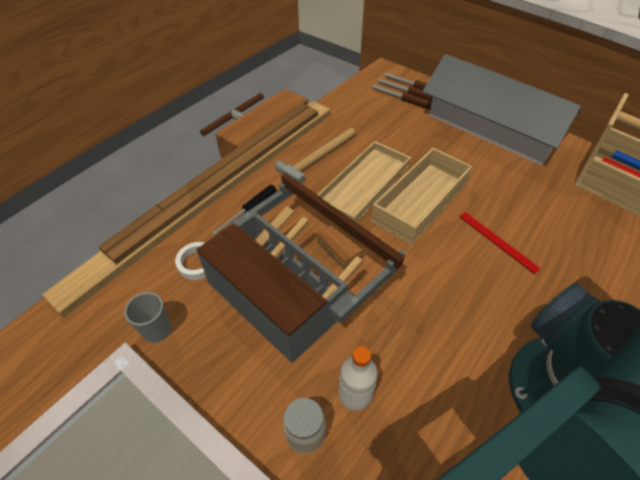

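View pics/top0.png

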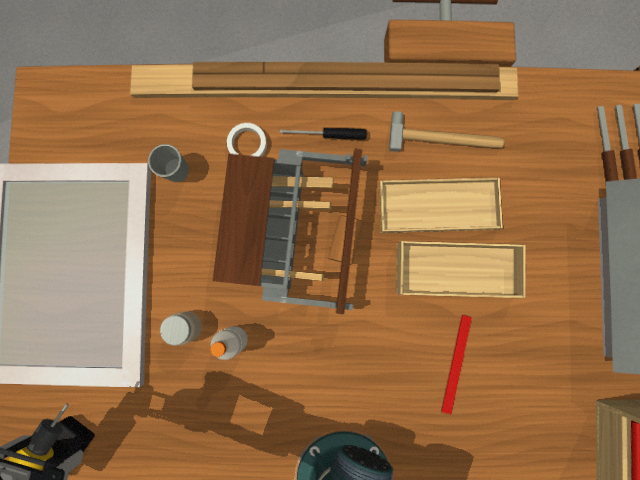

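The side view shows bin, keeper and three noses, with trays behind the keeper. The top view shows roof (240,220), keeper (350,230), noses at (303,182), (300,204) and (300,276), shallow tray (441,205), deep tray (462,270), and the red look-alike (457,365) lying loose outside the bin, which I leave alone. Next I measure, and enlarge the noses to tell sticks from laths.

Run:
```python
from h import *
p,d=snap('top'); C=cloud('top',d); hsv=cv2.cvtColor(p,cv2.COLOR_RGB2HSV)
def rect(mask,name):
    n,l,s,_=cv2.connectedComponentsWithStats(mask.astype(np.uint8))
    i=1+np.argmax(s[1:,4]); P=C[l==i]; 
    (c,wh,a)=cv2.minAreaRect(P[:,:2].astype(np.float32)*1000)
    print(name,len(P),'c',np.round(c,1),'wh',np.round(wh,1),'ang',round(a,2),'z',np.round(np.nanpercentile(P[:,2],[5,50,95]),4)); return P
u=np.arange(640)[None,:]+0*np.arange(480)[:,None]; v=np.arange(480)[:,None]+0*u
Z=C[...,2]
with np.errstate(invalid='ignore'):
    rect((Z>.106)&(Z<.125)&(u>200)&(u<280)&(v>140)&(v<300),'roof')
    rect((Z>.098)&(Z<.125)&(u>330)&(u<375)&(v>140)&(v<320),'keeper')
    rect((Z>.02)&(Z<.04)&(u>374)&(u<510)&(v>170)&(v<236),'shallow')
    rect((Z>.05)&(Z<.075)&(u>385)&(u<530)&(v>236)&(v<305),'deep')
    print('wall'); rect((Z>.095)&(Z<.115)&(u>282)&(u<310)&(v>140)&(v<320),'wall')
    rect((Z>.015)&(u>325)&(u<345)&(v>205)&(v<270)&(Z<.06),'block')
for (a,b,e,f) in [(298,340,174,192),(298,340,198,210),(296,330,268,286)]:
    sub=C[e:f,a:b]; m=(sub[...,2]>.06)&(sub[...,2]<.098)
    P=sub[m]; (c,wh,ang)=cv2.minAreaRect(P[:,:2].astype(np.float32)*1000)
    print('piece',len(P),np.round(c,1),np.round(wh,1),round(ang,1),np.round(P[:,2].min(),3),np.round(P[:,2].max(),3), 'nose z',np.round(np.median(P[P[:,1]<np.percentile(P[:,1],10)],0),3))
im=cv2.resize(p[140:320,255:375],None,fx=5,fy=3.33,interpolation=2) if 0 else cv2.resize(p[145:320,200:380],None,fx=3.3,fy=3.3,interpolation=cv2.INTER_CUBIC)
ps,ds=snap('side'); im2=cv2.resize(ps[165:330,235:410],None,fx=3.3,fy=3.3,interpolation=cv2.INTER_CUBIC)
cv2.imwrite('pics/c1.png',im2[:,:,::-1])
```

```text
roof 6163 c [558.5 191.4] wh [135.3 265.2] ang 84.64 z [0.1121 0.1151 0.1178]
keeper 1332 c [538.6  -5.3] wh [ 17.8 339.5] ang 84.24 z [0.1108 0.114  0.1169]
shallow 935 c [ 608.9 -214.6] wh [116.4 271.5] ang 2.11 z [0.0219 0.0284 0.032 ]
deep 936 c [ 462.1 -251.5] wh [270.4 116. ] ang 88.8 z [0.0531 0.0584 0.0617]
wall
wall 620 c [551.6 117.4] wh [ 36.9 264.8] ang 88.32 z [0.1004 0.1051 0.1082]
block 460 c [531.5  12.2] wh [ 28.4 101.2] ang 78.74 z [0.0297 0.0329 0.0363]
piece 377 [642.9  64. ] [73.  43.1] 88.0 0.061 0.096 nose z [0.642 0.031 0.087]
piece 255 [595.6  66.9] [71.7 14.8] 84.9 0.061 0.097 nose z [0.592 0.035 0.092]
piece 191 [445.1  75.1] [59.2 13.9] 84.4 0.071 0.098 nose z [0.443 0.049 0.092]
```

View pics/c1.png

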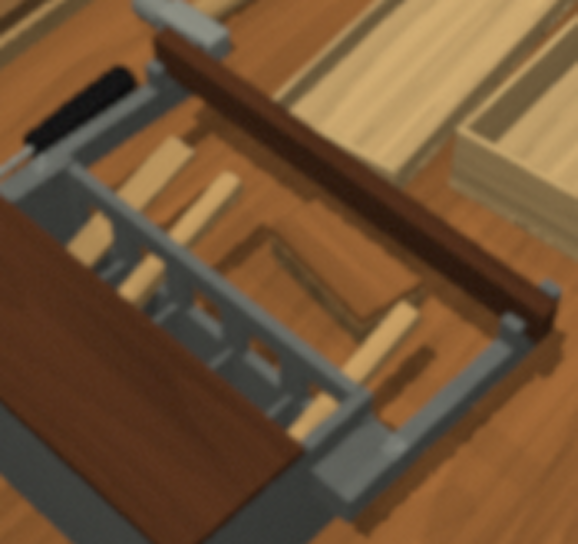

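Three pieces are present: a lath in the far slot (bin y = -100, about (0.642, 0.031)), and sticks in slots y = -50 (0.593, 0.035) and y = +100 (0.443, 0.049). Their positions agree with the bin frame derived from the keeper (yaw 84.5°). The crop shows a wide flat nose at (160,170) and square noses at (210,205) and (385,340). I start with the keeper.

```bash
python3 -m handwheel '[[[0,0,0.045],[0,0,1],0.3],[[0,0,0.042],[0.6,-0.79,0],0.4],[[0,0,0],[0.6,-0.79,0],0.4],[[0,0,0],[0.6,-0.79,0],0.4],[[0,0,0],[0.6,-0.79,0],0.4]]'; python3 -m handwheel '[[[0,0,0],[0.6,-0.79,0],0.4],[[0,0,0],[0.6,-0.79,0],0.4],[[0,0,0],[0.6,-0.79,0],0.4],[[0,0,0],[0.6,-0.79,0],0.4],[[0,0,0],[0.6,-0.79,0],0.4]]'; python3 -m handwheel '[[[0,0,0],[0.6,-0.79,0],0.4],[[0,0,0],[0.6,-0.79,0],0.4],[[0,0,0],[0.6,-0.79,0],0.4],[[0,0,0],[0,0,0],0.4],[[0,0,0],[0,0,0],0.4]]'
```

```text
time: 1.4
tool_pos: [0.2476, 0.3757, 0.2807]
ee_rot: [3.141, 0.001, 3.046]
wrist_force: [0.3, 0.1, 0.1]
width: 0.058
finger_force: 0.0
time: 1.9
tool_pos: [0.3977, 0.1779, 0.2809]
ee_rot: [3.141, 0.001, 3.046]
wrist_force: [0.9, 1.1, -0.1]
width: 0.0568
finger_force: 0.0
time: 2.4
tool_pos: [0.4871, 0.0604, 0.28]
ee_rot: [3.141, -0.001, 3.043]
wrist_force: [0.1, 0.2, 0.9]
width: 0.0563
finger_force: 0.0
```

```bash
python3 -m handwheel '[[[0,0,0],[0.52,-0.66,0],0.4],[[0,0,0],[0.51,-0.65,0],0.4],[[0,0,0],[0,0,-0.9],0.4],[[0,0,0],[0,0,-0.9],0.4],[[0,0,0],[0,0,-0.6],0.4]]'; python3 -m handwheel '[[[0,0,0],[0,0,-0.6],0.4],[[0,0,0],[0,0,-0.42],0.4],[[0,0,0],[0,0,0],0.4],[[0,0,0],[0,0,0],0.4]]';python3 -m handwheel '[[[0,0,0],[0,0,0],0.9],[[0,0,0],[0,0,0],1],[[0,0,0],[0,0,0],1],[[0,0,0],[0,0,0],1],[[0,0,0],[0,0,0],1]]'
```

```text
time: 2.9
tool_pos: [0.5367, -0.0026, 0.1576]
ee_rot: [3.141, -0.003, 3.047]
wrist_force: [-0.2, -0.2, 0.3]
width: 0.0566
finger_force: 0.0
time: 3.3
tool_pos: [0.5383, -0.003, 0.1103]
ee_rot: [3.141, 0.0, 3.047]
wrist_force: [0.3, -0.6, 0.4]
width: 0.0563
finger_force: 0.0
time: 3.8
tool_pos: [0.5386, -0.0044, 0.1099]
ee_rot: [3.141, 0.001, 3.045]
wrist_force: [0.3, -0.4, -0.1]
width: 0.0199
finger_force: 0.0
```

```bash
python3 -m handwheel '[[[0,0,0],[0,0,0],1],[[0,0,0],[0,0,0],1],[[0,0,0],[0,0,0],1],[[0,0,0],[0,0,0],1]]'; python3 -m handwheel '[[[0,0,0],[0,0,0.4],1],[[0,0,0],[0,0,0.8],1],[[0,0,0],[0,0,0.8],1],[[0,0,0],[0,0,0],1]]'
```

```text
time: 4.2
tool_pos: [0.5385, -0.0042, 0.1097]
ee_rot: [3.141, 0.0, 3.045]
wrist_force: [-0.7, 0.8, 1.7]
width: 0.0156
finger_force: 30.0
time: 4.6
tool_pos: [0.5413, -0.0049, 0.216]
ee_rot: [-3.141, 0.012, 3.046]
wrist_force: [0.2, -0.6, -0.9]
width: 0.0156
finger_force: 30.0
```

```bash
python3 -m handwheel '[[[0,0,0],[0.084,0.876,0],1],[[0,0,0],[0.084,0.876,0],1],[[0,0,0],[0.084,0.876,0],1],[[0,0,0],[0.084,0.876,0],1],[[0,0,0],[0.084,0.876,0],1]]'; python3 -m handwheel '[[[0,0,0],[0,0,0],1],[[0,0,0],[0,0,-0.5],1],[[0,0,0],[0,0,-0.4],1],[[0,0,0],[0,0,-0.3],1],[[0,0,0],[0,0,-0.12],1]]';  python3 -m handwheel '[[[0,0,0],[0,0,0],1],[[0,0,0],[0,0,0],1],[[0,0,0],[0,0,-0.04],1]]'
```

```text
time: 5.1
tool_pos: [0.5587, 0.216, 0.2073]
ee_rot: [-3.14, -0.003, 3.045]
wrist_force: [0.2, 0.6, -1.4]
width: 0.0161
finger_force: 30.0
time: 5.6
tool_pos: [0.5577, 0.2135, 0.1412]
ee_rot: [-3.139, -0.005, 3.045]
wrist_force: [-7.7, -2.1, 12.7]
width: 0.0158
finger_force: 35.6
time: 5.9
tool_pos: [0.56, 0.2146, 0.1423]
ee_rot: [3.141, 0.002, 3.045]
wrist_force: [-0.3, 0.0, -1.8]
width: 0.0158
finger_force: 30.0
```

```bash
python3 -m handwheel '[[[0,0,0],[0,0,0],0.6],[[0,0,0],[0,0,0],0.5],[[0,0,0],[0,0,0],0.4],[[0,0,0],[0,0,0],0.4],[[0,0,0],[0,0,0.2],0.4]]'; python3 -m handwheel '[[[0,0,0],[0,0,0.8],0.4],[[0,0,0],[0,0,0.8],0.5],[[0,0,-0.0909],[0,0,0.8],0.6],[[0,0,-0.0909],[-0.3,-0.3,0],0.6],[[0,0,-0.0909],[-0.3,-0.3,0],0.6]]'; python3 -m handwheel '[[[0,0,-0.0909],[-0.3,-0.3,0],0.62],[[0,0,-0.0909],[-0.3,-0.3,0],0.62],[[0,0,-0.0909],[-0.3,-0.3,0],0.62],[[0,0,-0.0909],[-0.3,-0.3,0],0.62],[[0,0,-0.0909],[-0.2,-0.2,0],0.62]]'; python3 -m handwheel '[[[0,0,-0.0909],[0,0,0],0.62],[[0,0,-0.0909],[0,0,0],0.62],[[0,0,-0.0909],[0,0,0],0.62],[[0,0,0],[0,0,0],0.62]]'
```

```text
time: 6.4
tool_pos: [0.5585, 0.2144, 0.1503]
ee_rot: [-3.141, -0.003, 3.045]
wrist_force: [-0.1, 1.1, -0.6]
width: 0.0529
finger_force: 0.0
time: 6.9
tool_pos: [0.53, 0.1848, 0.2747]
ee_rot: [3.138, 0.004, 2.612]
wrist_force: [-0.2, -0.6, -0.5]
width: 0.0374
finger_force: 0.0
time: 7.4
tool_pos: [0.4586, 0.1139, 0.2728]
ee_rot: [3.14, 0.001, 1.897]
wrist_force: [-0.3, -0.3, -0.6]
width: 0.0354
finger_force: 0.0
time: 7.8
tool_pos: [0.4594, 0.1146, 0.2725]
ee_rot: [3.14, -0.0, 1.475]
wrist_force: [-0.3, 0.3, -0.3]
width: 0.0355
finger_force: 0.0
```

```bash
python3 -m handwheel '[[[-0.0737,0.0071,0],[0,0,0],0.62],[[-0.0737,0.0071,0],[0,0,0],0.62],[[-0.0737,0.0071,0],[0,0,0],0.62],[[0,0,0],[0,0,0],0.62],[[0,0,0],[0,0,0],0.62]]'
python3 - <<'E'
from h import *
o=robot.get_obs(); from scipy.spatial.transform import Rotation as R
print(o['tool_pos'],R.from_euler('xyz',o['ee_rot']).as_matrix().round(3),o['joint_positions'])
snap('top','t2.png')
E
```

```text
time: 8.3
tool_pos: [0.4594, 0.1153, 0.2714]
ee_rot: [-3.14, 0.347, 1.478]
wrist_force: [0.1, -0.2, -0.5]
width: 0.0355
finger_force: 0.0
[0.45938878 0.11527486 0.27141901] [[ 0.087  0.996 -0.033]
 [ 0.936 -0.093 -0.339]
 [-0.34  -0.001 -0.94 ]] [ 0.3387009   0.02000473  1.39885404 -0.32775566  1.85875984  0.35926716]
```

View pics/t2.png

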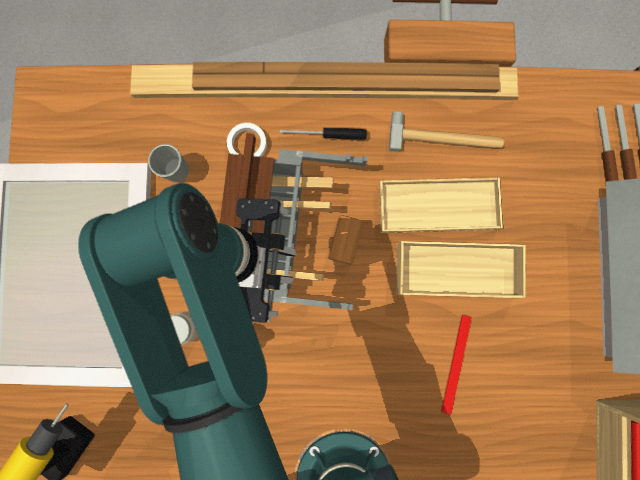

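Keeper stands on the roof at (245,165), noses at (303,182), (305,204), (300,276), trays unmoved. Now down onto the near stick.

```bash
python3 -m handwheel '[[[0,0,0],[-0.2,0,-0.9],0.62],[[0,0,0],[0,0,-0.9],0.62],[[0,0,0],[-0.01,-0.1,-0.6],0.62],[[0,0,0],[-0.02,-0.2,-0.6],0.62],[[0,0,0],[-0.02,-0.22,-0.5],0.62]]'; python3 -m handwheel '[[[0,0,0],[0,0,0],0.62],[[0,0,0],[0,0,-0.1],0.62],[[0,0,0],[0,0,0],0.62]]'
```

```text
time: 8.85
tool_pos: [0.4466, 0.0874, 0.0956]
ee_rot: [-3.142, 0.347, 1.474]
wrist_force: [-0.5, -0.2, 1.2]
width: 0.0361
finger_force: 0.0
time: 9.15
tool_pos: [0.4479, 0.0888, 0.0929]
ee_rot: [3.139, 0.347, 1.473]
wrist_force: [0.3, 0.2, 0.0]
width: 0.0355
finger_force: 0.0
```

```bash
python3 -m handwheel '[[[0,0,0],[0,0,-0.05],0.8],[[0,0,0],[0,0,0],0.9],[[0,0,0],[0,0,0],1],[[0,0,0],[0,0,0],1],[[0,0,0],[0,0,0],1]]'; python3 -m handwheel '[[[0,0,0],[0,0,0],1],[[0,0,0],[0,0,0],1],[[0,0,0],[0,0,0],1],[[0,0,0],[0,0,0],1]]'
```

```text
time: 9.65
tool_pos: [0.4472, 0.089, 0.0894]
ee_rot: [3.141, 0.348, 1.475]
wrist_force: [0.5, 0.1, 0.7]
width: 0.0137
finger_force: 30.0
time: 10.05
tool_pos: [0.4472, 0.0889, 0.0892]
ee_rot: [3.141, 0.348, 1.475]
wrist_force: [0.6, 1.6, 2.1]
width: 0.014
finger_force: 30.0
```

```bash
python3 -m handwheel '[[[0,0,0],[-0.03,-0.31,0.125],1],[[0,0,0],[-0.06,-0.617,0.226],1],[[0,0,0],[-0.06,-0.617,0.226],1],[[0,0,0],[-0.06,-0.617,0.226],1],[[0,0,0],[-0.06,-0.617,0.226],1]]'; python3 -m handwheel '[[[0,0,0],[-0.04,-0.4,0.15],1],[[0,0,0],[0,0,0],1],[[0,0,0],[0,0,0],1]]'
python3 - <<'E'
from h import *
p,d=snap('side'); p2,_=snap('top')
cv2.imwrite('pics/t3.png',np.hstack([cv2.resize(p[130:400,200:500],(400,360)),cv2.resize(p2[130:330,200:530],(400,243))[:243] if 0 else cv2.resize(p2[130:400,200:500],(400,360))])[:,:,::-1])
E
```

```text
time: 10.55
tool_pos: [0.4326, -0.0513, 0.1404]
ee_rot: [-3.14, 0.349, 1.476]
wrist_force: [-0.8, -0.4, 0.1]
width: 0.014
finger_force: 30.0
time: 10.85
tool_pos: [0.4309, -0.0702, 0.1474]
ee_rot: [-3.141, 0.348, 1.474]
wrist_force: [1.4, 0.5, 0.3]
width: 0.0139
finger_force: 30.0
```

View pics/t3.png

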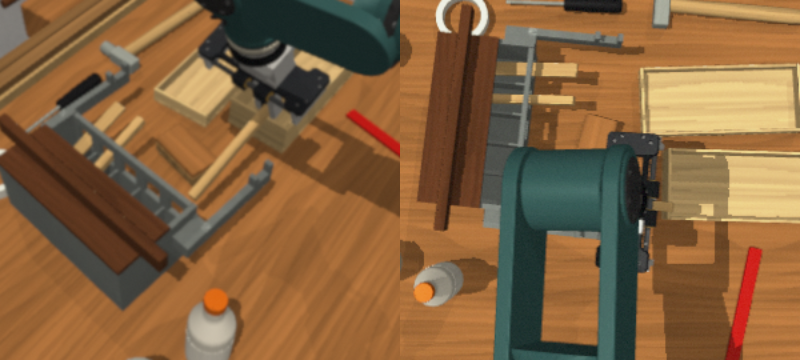

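```bash
python3 -m handwheel '[[[0,0,0],[0,-0.3,0.8],1],[[0.0737,-0.0071,0],[0,-0.3,0.2],1],[[0.0737,-0.0071,0],[0,-0.3,0],1],[[0.0737,-0.0071,0],[0,-0.3,0],1],[[0,0,0.048],[0.05,-0.7,0],1]]'; python3 -m handwheel '[[[0,0,0],[0.05,-0.8,0],1],[[0,0,0],[0.05,-0.8,0],1],[[0,0,0],[0.04,-0.8,0],1],[[0,0,0],[0,-0.78,0],1],[[0,0,0],[0,0,0],1]]'
python3 - <<'E'
from h import *
p,d=snap('side'); p2,d2=snap('top')
cv2.imwrite('pics/t4.png',np.hstack([cv2.resize(p[80:350,300:600],(400,360)),cv2.resize(p2[130:400,300:600],(400,360))])[:,:,::-1])
print(robot.get_obs()['width'])
E
```

```text
time: 11.45
tool_pos: [0.4339, -0.1658, 0.198]
ee_rot: [3.141, -0.003, 1.552]
wrist_force: [1.0, -0.3, -0.4]
width: 0.0137
finger_force: 30.0
time: 11.95
tool_pos: [0.4407, -0.3272, 0.196]
ee_rot: [-3.139, -0.0, 1.547]
wrist_force: [0.3, 0.7, -1.0]
width: 0.0136
finger_force: 30.0
0.013838375176115494
```

View pics/t4.png

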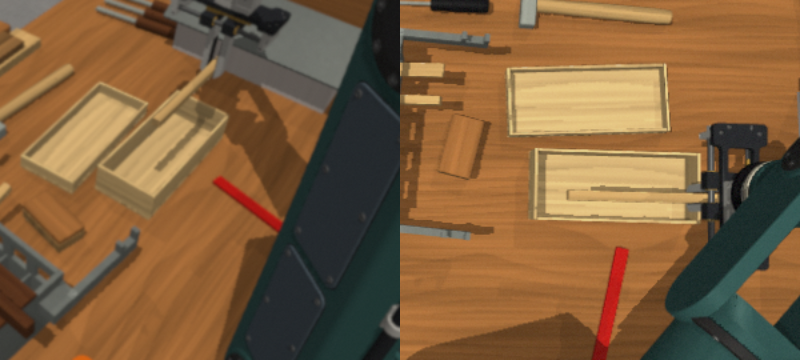

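```bash
python3 -m handwheel '[[[0,0,0],[0,0.04,-0.7],1],[[0,0,0],[0,0,-0.8],1],[[0,0,0],[0,0,-0.7],1],[[0,0,0],[0,0,-0.5],1],[[0,0,0],[0,0,0],1]]'; python3 -m handwheel '[[[0,0,0],[0,0,-0.3],1],[[0,0,0],[0,0,-0.2],1],[[0,0,0],[0,0,0],1],[[0,0,0],[0,0,0],1]]'
```

```text
time: 12.55
tool_pos: [0.4388, -0.3178, 0.0583]
ee_rot: [-3.134, -0.007, 1.553]
wrist_force: [-0.6, 1.1, 0.2]
width: 0.0135
finger_force: 30.0
time: 12.95
tool_pos: [0.4413, -0.3224, 0.0386]
ee_rot: [3.141, 0.001, 1.55]
wrist_force: [-0.7, -0.1, 0.4]
width: 0.0137
finger_force: 30.0
```

```bash
python3 -m handwheel '[[[0,0,0],[0,0,-0.06],1],[[0,0,0],[0,0,0],0.8],[[0,0,0],[0,0,0],0.7],[[0,0,0],[0,0,0],0.7],[[0,0,0],[0,0,0],0.7]]'; python3 -m handwheel '[[[0,0,0],[0,0,0.4],0.7],[[0,0,0],[0,0,0.8],0.68],[[0,0,0],[0,0,0.8],0.65],[[0,0,0],[0,0,0.8],0.62],[[0,0,0],[0,0,0.8],0.62]]'
python3 - <<'E'
from h import *
p2,d2=snap('top'); C=cloud('top',d2)
cv2.imwrite('pics/t5.png',cv2.resize(p2[160:320,370:540],None,fx=3,fy=3)[:,:,::-1])
Z=C[...,2]; u=np.arange(640)[None]+0*Z; v=np.arange(480)[:,None]+0*Z
def rect(m):
    n,l,s,_=cv2.connectedComponentsWithStats(m.astype(np.uint8)); i=1+np.argmax(s[1:,4]); P=C[l==i]
    print(cv2.minAreaRect(P[:,:2].astype(np.float32)*1000),np.median(P[:,2]))
rect((Z>.05)&(Z<.075)&(u>380)&(u<540)&(v>236)&(v<310)); rect((Z>.02)&(Z<.04)&(u>374)&(u<510)&(v>170)&(v<236))
rect((Z>.012)&(Z<.035)&(u>410)&(u<512)&(v>252)&(v<290))
E
```

```text
time: 13.45
tool_pos: [0.441, -0.3223, 0.0352]
ee_rot: [3.141, 0.0, 1.55]
wrist_force: [-0.3, -0.0, -0.3]
width: 0.0277
finger_force: 0.0
time: 13.95
tool_pos: [0.4407, -0.3221, 0.2167]
ee_rot: [3.141, 0.0, 1.55]
wrist_force: [0.1, 0.4, -0.0]
width: 0.0359
finger_force: 0.0
((462.30084228515625, -250.8724365234375), (269.6114196777344, 116.04183197021484), 88.59185791015625) 0.058559142157318
((608.960205078125, -215.20191955566406), (116.46599578857422, 272.7833251953125), 2.2197999954223633) 0.028226811005973795
((441.8779296875, -253.78570556640625), (212.21075439453125, 14.121230125427246), 88.68486022949219) 0.018112621838525356
```

View pics/t5.png

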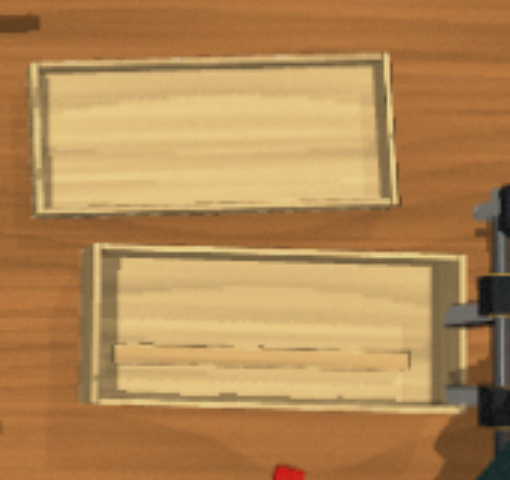

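Stick lies flat in the deep tray at crop (260,355), as planned. Next: stick in slot y = -50.

```bash
python3 -m handwheel '[[[0,0,-0.048],[0.317,0.847,0],0.62],[[0,0,0],[0.317,0.847,0],0.62],[[0,0,0],[0.317,0.847,0],0.62],[[0,0,0],[0.317,0.847,0],0.62],[[0,0,0],[0.317,0.847,0],0.62]]'; python3 -m handwheel '[[[0,0,0],[0.317,0.847,0],0.62],[[0,0,0],[0.317,0.847,0],0.62],[[-0.0737,0.0071,0],[0.317,0.847,0],0.62],[[-0.0737,0.0071,0],[0.317,0.847,0],0.62],[[-0.0737,0.0071,0],[0.317,0.847,0],0.62]]'; python3 -m handwheel '[[[0,0,0],[0,0,-0.5],0.62],[[0,0,0],[0,0,-0.5],0.62],[[0,0,0],[0,0,0],0.62]]'
```

```text
time: 14.5
tool_pos: [0.5205, -0.1088, 0.215]
ee_rot: [3.141, 0.0, 1.474]
wrist_force: [0.3, -0.3, -0.7]
width: 0.0356
finger_force: 0.0
time: 15.0
tool_pos: [0.6001, 0.1028, 0.2163]
ee_rot: [3.137, 0.353, 1.473]
wrist_force: [0.5, -1.0, 0.7]
width: 0.0358
finger_force: 0.0
time: 15.3
tool_pos: [0.5972, 0.1022, 0.1597]
ee_rot: [-3.132, 0.351, 1.48]
wrist_force: [-0.0, -1.2, -0.1]
width: 0.0356
finger_force: 0.0
```

```bash
python3 -m handwheel '[[[0,0,0],[-0.02,-0.2,-0.6],0.62],[[0,0,0],[-0.02,-0.2,-0.54],0.62],[[0,0,0],[-0.01,-0.14,-0.4],0.62],[[0,0,0],[0,0,0],0.62],[[0,0,0],[0,0,0],0.62]]'
```

```text
time: 15.8
tool_pos: [0.5975, 0.0737, 0.0894]
ee_rot: [3.14, 0.349, 1.473]
wrist_force: [0.8, 0.0, 0.4]
width: 0.0359
finger_force: 0.0
```

```bash
python3 -m handwheel '[[[0,0,0],[0,0,0],0.8],[[0,0,0],[0,0,0],0.9],[[0,0,0],[0,0,0],1],[[0,0,0],[0,0,0],1],[[0,0,0],[0,0,0],1]]'; python3 -m handwheel '[[[0,0,0],[0,0,0],1],[[0,0,0],[-0.03,-0.31,0.12],1],[[0,0,0],[-0.06,-0.617,0.226],1],[[0,0,0],[-0.06,-0.617,0.226],1],[[0,0,0],[-0.06,-0.617,0.226],1]]'; python3 -m handwheel '[[[0,0,0],[-0.06,-0.617,0.226],1],[[0,0,0],[-0.04,-0.4,0.15],1],[[0,0,0],[0,0,0.4],1],[[0,0,0],[0,0,0.6],1],[[0,0,0],[0,0,0],1]]'
python3 - <<'E'
from h import *
p,d=snap('side'); p2,_=snap('top')
cv2.imwrite('pics/t6.png',np.hstack([cv2.resize(p[100:370,200:500],(400,360)),cv2.resize(p2[130:400,200:500],(400,360))])[:,:,::-1])
E
```

```text
time: 16.3
tool_pos: [0.5975, 0.0746, 0.0889]
ee_rot: [3.14, 0.348, 1.475]
wrist_force: [0.0, 0.5, 3.1]
width: 0.0137
finger_force: 29.9
time: 16.8
tool_pos: [0.5859, -0.0346, 0.128]
ee_rot: [-3.141, 0.348, 1.476]
wrist_force: [0.0, 1.3, 0.9]
width: 0.0139
finger_force: 29.9
time: 17.3
tool_pos: [0.583, -0.0858, 0.2013]
ee_rot: [3.133, 0.35, 1.471]
wrist_force: [0.6, -1.0, -0.3]
width: 0.0139
finger_force: 29.9
```

View pics/t6.png

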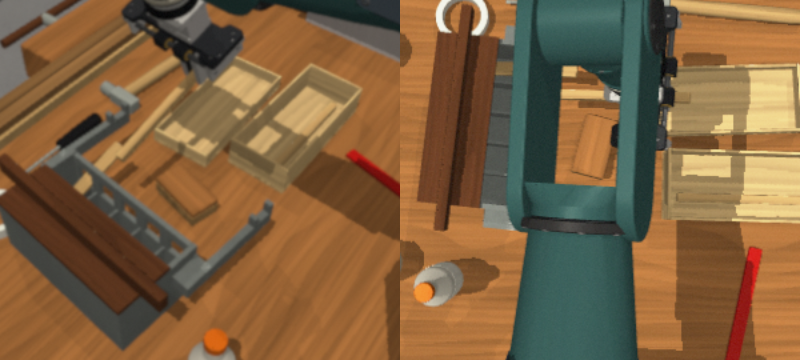

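```bash
python3 -m handwheel '[[[0.0737,-0.0071,0],[-0.34,-0.79,0],1],[[0.0737,-0.0071,0],[-0.34,-0.79,0],1],[[0.0737,-0.0071,0],[-0.34,-0.79,0],1],[[0,0,0.048],[-0.34,-0.79,0],1],[[0,0,0],[-0.34,-0.79,0],1]]'; python3 -m handwheel '[[[0,0,0],[-0.34,-0.79,0],1],[[0,0,0],[0,0,0],1],[[0,0,0],[0,0,0],1]]'
python3 - <<'E'
from h import *
p,d=snap('side'); p2,d2=snap('top'); C=cloud('top',d2); Z=C[...,2]; u=np.arange(640)[None]+0*Z; v=np.arange(480)[:,None]+0*Z
m=(Z>.05)&(Z<.075)&(u>360)&(u<510)&(v>230)&(v<310); P=C[m]
print(cv2.minAreaRect(P[:,:2].astype(np.float32)*1000))
for q,b in (('dt',(Z>.12)&(Z<.21)&(u>370)&(u<505)&(v>200)&(v<300)),):
    P=C[b]; print(len(P),P.min(0),P.max(0),np.polyfit(P[:,1],P[:,2],1))
cv2.imwrite('pics/t7.png',np.hstack([cv2.resize(p[80:350,300:600],(400,360)),cv2.resize(p2[130:400,300:600],(400,360))])[:,:,::-1])
E
```

```text
time: 17.9
tool_pos: [0.4942, -0.2839, 0.194]
ee_rot: [-3.138, -0.002, 1.55]
wrist_force: [0.4, 0.4, -0.8]
width: 0.0136
finger_force: 29.9
time: 18.2
tool_pos: [0.4783, -0.3216, 0.1943]
ee_rot: [-3.139, -0.003, 1.548]
wrist_force: [0.5, -0.1, 0.3]
width: 0.0136
finger_force: 29.9
((462.381103515625, -234.79568481445312), (237.3318328857422, 115.7717514038086), 88.74298858642578)
657 [ 0.47228456 -0.29125617  0.17265259] [ 0.48713323 -0.13835913  0.19218599] [-0.00377013  0.18646221]
```

View pics/t7.png

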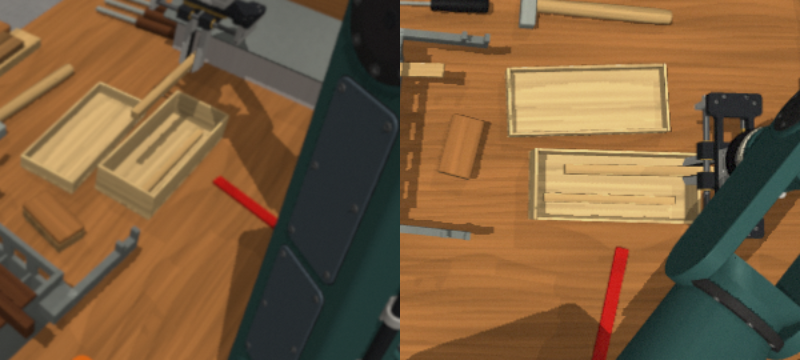

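Stick level, tray unmoved. Lower and release.

```bash
python3 -m handwheel '[[[0,0,0],[0.04,0,-0.7],1],[[0,0,0],[0,0,-0.8],1],[[0,0,0],[0,0,-0.7],1],[[0,0,0],[0,0,-0.5],1],[[0,0,0],[0,0,-0.3],1]]'; python3 -m handwheel '[[[0,0,0],[0,0,-0.2],1],[[0,0,0],[0,0,0],1],[[0,0,0],[0,0,0],1]]'
```

```text
time: 18.8
tool_pos: [0.4808, -0.3187, 0.0435]
ee_rot: [-3.138, -0.003, 1.553]
wrist_force: [0.2, -0.5, 0.6]
width: 0.0135
finger_force: 29.9
time: 19.1
tool_pos: [0.4823, -0.3219, 0.038]
ee_rot: [3.14, 0.001, 1.551]
wrist_force: [0.6, -1.0, -0.1]
width: 0.0138
finger_force: 29.9
```

```bash
python3 -m handwheel '[[[0,0,0],[0,0,-0.06],1],[[0,0,0],[0,0,0],0.8],[[0,0,0],[0,0,0],0.7],[[0,0,0],[0,0,0],0.7],[[0,0,0],[0,0,0],0.7]]'; python3 -m handwheel '[[[0,0,0],[0,0,0.4],0.7],[[0,0,0],[0,0,0.8],0.65],[[0,0,0],[0,0,0.8],0.6],[[0,0,0],[0,0,0.8],0.55],[[0,0,0],[0,0,0.8],0.55]]'
python3 - <<'E'
from h import *
p2,d2=snap('top'); C=cloud('top',d2); Z=C[...,2]; u=np.arange(640)[None]+0*Z; v=np.arange(480)[:,None]+0*Z
def rect(m):
    n,l,s,_=cv2.connectedComponentsWithStats(m.astype(np.uint8)); 
    for i in 1+np.argsort(-s[1:,4])[:2]:
        P=C[l==i]; print(cv2.minAreaRect(P[:,:2].astype(np.float32)*1000),np.median(P[:,2]))
rect((Z>.05)&(Z<.075)&(u>380)&(u<540)&(v>236)&(v<310)); rect((Z>.02)&(Z<.04)&(u>374)&(u<510)&(v>170)&(v<236))
rect((Z>.012)&(Z<.035)&(u>410)&(u<512)&(v>250)&(v<290))
print('lath');rect((Z>.055)&(Z<.098)&(u>302)&(u<345)&(v>170)&(v<194)&(p2[...,0].astype(int)-p2[...,2]>60))
E
```

```text
time: 19.6
tool_pos: [0.4815, -0.3218, 0.0339]
ee_rot: [3.141, 0.0, 1.55]
wrist_force: [0.8, 0.2, -0.7]
width: 0.0281
finger_force: 0.0
time: 20.1
tool_pos: [0.4812, -0.3215, 0.2154]
ee_rot: [3.141, 0.0, 1.55]
wrist_force: [0.2, 0.2, -0.1]
width: 0.0422
finger_force: 0.0
((462.2608337402344, -251.61505126953125), (270.4434814453125, 115.9344482421875), 88.6096420288086) 0.05850298421095568
((608.9752807617188, -214.65115356445312), (116.57270050048828, 271.9969482421875), 1.964552402496338) 0.02808631111867632
((481.7131042480469, -254.32708740234375), (13.80070686340332, 213.25363159179688), 0.3397490084171295) 0.018262789219070874
((441.8901672363281, -253.67816162109375), (212.95333862304688, 14.242462158203125), 88.74293518066406) 0.018128393430608014
lath
((644.4835205078125, 60.061363220214844), (65.62197875976562, 22.702533721923828), 86.17156982421875) 0.07751363795102051
```

Both sticks lie flat in the deep tray. Now the lath.

```bash
python3 -m handwheel '[[[0,0,-0.048],[0.334,0.838,0],0.58],[[0,0,0],[0.334,0.838,0],0.58],[[0,0,0],[0.334,0.838,0],0.58],[[0,0,0],[0.334,0.838,0],0.58],[[0,0,0],[0.334,0.838,0],0.58]]'; python3 -m handwheel '[[[0,0,0],[0.334,0.838,0],0.58],[[0,0,0],[0.334,0.838,0],0.58],[[-0.0737,0.0071,0],[0.334,0.838,0],0.58],[[-0.0737,0.0071,0],[0.334,0.838,0],0.58],[[-0.0737,0.0071,0],[0.334,0.838,0],0.58]]'; python3 -m handwheel '[[[0,0,0],[0,0,-0.5],0.58],[[0,0,0],[0,0,-0.5],0.58],[[0,0,0],[-0.02,-0.2,-0.6],0.58],[[0,0,0],[-0.02,-0.2,-0.4],0.58],[[0,0,0],[0,0,0],0.58]]'
```

```text
time: 20.65
tool_pos: [0.5653, -0.1105, 0.2137]
ee_rot: [3.141, 0.0, 1.474]
wrist_force: [0.6, -0.0, 0.4]
width: 0.0396
finger_force: 0.0
time: 21.15
tool_pos: [0.6491, 0.0988, 0.2149]
ee_rot: [3.138, 0.353, 1.473]
wrist_force: [1.1, -0.8, -0.1]
width: 0.0392
finger_force: 0.0
time: 21.65
tool_pos: [0.6439, 0.0763, 0.1089]
ee_rot: [-3.133, 0.351, 1.477]
wrist_force: [-0.9, -0.8, 0.1]
width: 0.0396
finger_force: 0.0
```

```bash
python3 -m handwheel '[[[0,0,0],[-0.01,-0.14,-0.32],0.58],[[0,0,0],[0,0,-0.2],0.58],[[0,0,0],[0,0,0],0.58],[[0,0,0],[0,0,0],0.58]]'
```

```text
time: 22.05
tool_pos: [0.6462, 0.0708, 0.0884]
ee_rot: [3.141, 0.349, 1.475]
wrist_force: [0.5, -0.5, 0.9]
width: 0.0396
finger_force: 0.0
```

```bash
python3 -m handwheel '[[[0,0,0],[0,0,0],0.8],[[0,0,0],[0,0,0],0.9],[[0,0,0],[0,0,0],1],[[0,0,0],[0,0,0],1],[[0,0,0],[0,0,0],1]]'; python3 -m handwheel '[[[0,0,0],[0,0,0],1],[[0,0,0],[-0.03,-0.31,0.12],1],[[0,0,0],[-0.06,-0.617,0.226],1],[[0,0,0],[-0.06,-0.617,0.226],1],[[0,0,0],[-0.06,-0.617,0.226],1]]'; python3 -m handwheel '[[[0,0,0],[-0.06,-0.617,0.226],1],[[0,0,0],[-0.04,-0.4,0.15],1],[[0,0,0],[0,0,0.4],1],[[0,0,0],[0,0,0.6],1],[[0,0,0],[0,0,0],1]]'
python3 - <<'E'
from h import *
p,d=snap('side'); p2,_=snap('top')
cv2.imwrite('pics/t8.png',np.hstack([cv2.resize(p[100:370,200:500],(400,360)),cv2.resize(p2[130:400,200:500],(400,360))])[:,:,::-1])
E
```

```text
time: 22.55
tool_pos: [0.6462, 0.0705, 0.0882]
ee_rot: [3.14, 0.349, 1.475]
wrist_force: [0.9, 0.5, 1.2]
width: 0.0214
finger_force: 30.0
time: 23.05
tool_pos: [0.6347, -0.0397, 0.1281]
ee_rot: [-3.141, 0.35, 1.475]
wrist_force: [0.2, 0.4, 0.2]
width: 0.0219
finger_force: 30.0
time: 23.55
tool_pos: [0.6318, -0.0905, 0.2019]
ee_rot: [3.132, 0.35, 1.47]
wrist_force: [0.3, 1.5, 0.1]
width: 0.0214
finger_force: 30.0
```

View pics/t8.png

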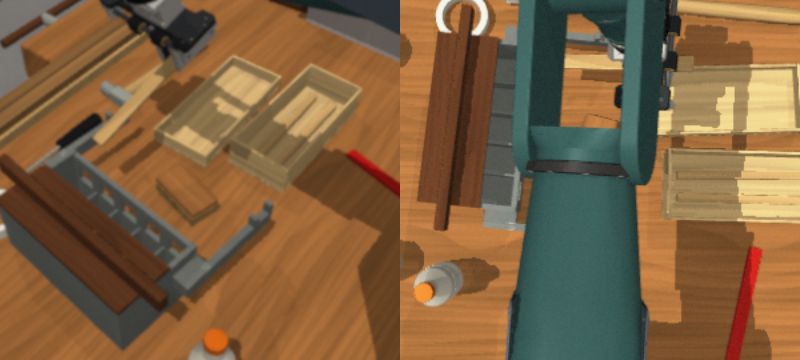

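```bash
python3 -m handwheel '[[[0.0737,-0.0071,0],[-0.082,-0.784,0],1],[[0.0737,-0.0071,0],[-0.082,-0.784,0],1],[[0.0737,-0.0071,0],[-0.082,-0.784,0],1],[[0,0,0.083],[-0.082,-0.784,0],1],[[0,0,0],[-0.082,-0.784,0],1]]'; python3 -m handwheel '[[[0,0,0],[0,0,0],1],[[0,0,0],[0,0,0],1],[[0,0,0],[0,0,0],1]]'
python3 - <<'E'
from h import *
p,d=snap('side'); p2,d2=snap('top'); C=cloud('top',d2); Z=C[...,2]; u=np.arange(640)[None]+0*Z; v=np.arange(480)[:,None]+0*Z
P=C[(Z>.02)&(Z<.04)&(u>350)&(u<475)&(v>165)&(v<239)]
print(cv2.minAreaRect(P[:,:2].astype(np.float32)*1000))
P=C[(Z>.12)&(Z<.21)&(u>350)&(u<480)&(v>120)&(v<240)]; print(len(P),P.min(0),P.max(0),np.polyfit(P[:,1],P[:,2],1))
cv2.imwrite('pics/t9.png',np.hstack([cv2.resize(p[80:350,300:600],(400,360)),cv2.resize(p2[100:370,300:600],(400,360))])[:,:,::-1])
E
```

```text
time: 24.15
tool_pos: [0.608, -0.2869, 0.1935]
ee_rot: [-3.138, -0.002, 1.605]
wrist_force: [-0.1, 0.7, -0.6]
width: 0.0221
finger_force: 30.0
time: 24.45
tool_pos: [0.6097, -0.2831, 0.1949]
ee_rot: [-3.14, -0.002, 1.606]
wrist_force: [0.2, -0.1, 0.1]
width: 0.0218
finger_force: 30.0
((604.1943359375, -151.25009155273438), (125.89605712890625, 287.57489013671875), 5.189581394195557)
932 [ 0.59284978 -0.24886784  0.17432027] [ 0.62045948 -0.10062285  0.18724504] [-0.00086744  0.18153663]
```

View pics/t9.png

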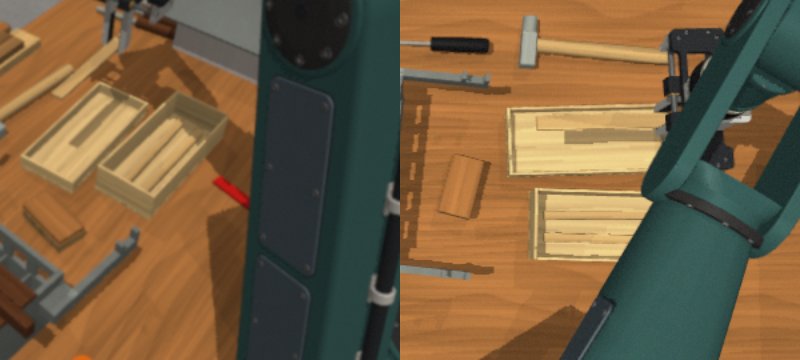

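```bash
python3 -m handwheel '[[[0,0,0],[0,0,-0.7],1],[[0,0,0],[0,0,-0.8],1],[[0,0,0],[0,0,-0.7],1],[[0,0,0],[0,0,-0.5],1],[[0,0,0],[0,0,-0.3],1]]'; python3 -m handwheel '[[[0,0,0],[0,0,-0.2],1],[[0,0,0],[0,0,0],1],[[0,0,0],[0,0,0],1]]'
```

```text
time: 25.05
tool_pos: [0.6089, -0.2821, 0.0433]
ee_rot: [-3.138, -0.002, 1.607]
wrist_force: [-0.3, 0.2, -0.1]
width: 0.0214
finger_force: 30.0
time: 25.35
tool_pos: [0.6109, -0.2847, 0.038]
ee_rot: [3.139, 0.001, 1.606]
wrist_force: [0.1, -0.2, -0.5]
width: 0.0218
finger_force: 30.0
```

```bash
python3 -m handwheel '[[[0,0,0],[0,0,-0.09],1],[[0,0,0],[0,0,0],0.75],[[0,0,0],[0,0,0],0.6],[[0,0,0],[0,0,0],0.6],[[0,0,0],[0,0,0],0.6]]'; python3 -m handwheel '[[[0,0,0],[0,0,0.4],0.6],[[0,0,0],[0,0,0.8],0.6],[[0,0,0],[0,0,0.8],0.5],[[0,0,0],[0,0,0.9],0.4],[[0,0,0],[0,0,0.9],0.4]]'
python3 - <<'E'
from h import *
p2,d2=snap('top'); C=cloud('top',d2); Z=C[...,2]; u=np.arange(640)[None]+0*Z; v=np.arange(480)[:,None]+0*Z
def rect(m,k=1):
    n,l,s,_=cv2.connectedComponentsWithStats(m.astype(np.uint8)); 
    for i in 1+np.argsort(-s[1:,4])[:k]:
        P=C[l==i]; print(cv2.minAreaRect(P[:,:2].astype(np.float32)*1000),np.median(P[:,2]))
rect((Z>.05)&(Z<.075)&(u>380)&(u<540)&(v>236)&(v<310)); rect((Z>.02)&(Z<.04)&(u>350)&(u<510)&(v>160)&(v<236))
rect((Z>.012)&(Z<.035)&(u>410)&(u<512)&(v>250)&(v<290),2)
rect((Z>.0085)&(Z<.02)&(u>388)&(u<492)&(v>188)&(v<222))
print('keeper');rect((Z>.13)&(Z<.16)&(u>190)&(u<290)&(v>110)&(v<330))
cv2.imwrite('pics/t10.png',cv2.resize(p2[110:330,180:540],None,fx=2.2,fy=2.2)[:,:,::-1])
E
```

```text
time: 25.85
tool_pos: [0.61, -0.2847, 0.0322]
ee_rot: [3.141, 0.0, 1.605]
wrist_force: [0.5, 0.2, 0.1]
width: 0.0374
finger_force: 0.0
time: 26.35
tool_pos: [0.6096, -0.2843, 0.2235]
ee_rot: [-3.141, -0.0, 1.605]
wrist_force: [0.3, -0.6, 0.4]
width: 0.0555
finger_force: 0.0
((463.0341491699219, -211.3511962890625), (190.32394409179688, 115.64485931396484), 88.81402587890625) 0.05872017123381068
((609.091796875, -214.5900421142578), (116.59918975830078, 271.7015686035156), 2.112241268157959) 0.028143983760610558
((481.7705383300781, -237.22805786132812), (13.730450630187988, 178.51010131835938), 0.47264567017555237) 0.017940600401290308
((442.5346374511719, -224.35980224609375), (153.0944061279297, 14.084004402160645), 88.7943115234375) 0.018008082854567675
((608.2216796875, -212.584716796875), (23.79823112487793, 219.8361358642578), 2.415350914001465) 0.011321636148072356
keeper
((558.647216796875, 212.91387939453125), (17.425296783447266, 337.1243591308594), 84.2259521484375) 0.14465852854945183
```

View pics/t10.png

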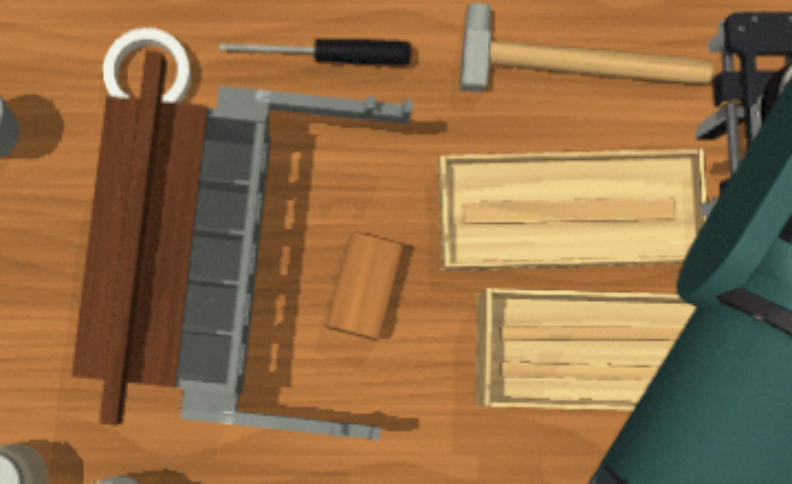

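Lath flat in the shallow tray at crop (570,210), bin empty, keeper on the roof at (130,240). Now return the keeper.

```bash
python3 -m handwheel '[[[0,0,0.0834],[-0.092,0.905,0],0.4],[[0,0,0.0834],[-0.092,0.905,0],0.4],[[0,0,0.0834],[-0.092,0.905,0],0.4],[[0,0,0.0834],[-0.092,0.905,0],0.4],[[0,0,0.0834],[-0.092,0.905,0],0.4]]'; python3 -m handwheel '[[[0,0,0.0834],[-0.092,0.905,0],0.4],[[0,0,0.0834],[-0.092,0.905,0],0.4],[[0,0,0.0834],[-0.092,0.905,0],0.4],[[0,0,0.0834],[-0.092,0.905,0],0.4],[[0,0,0.0834],[-0.092,0.905,0],0.4]]'; python3 -m handwheel '[[[0,0,0.0834],[-0.092,0.905,0],0.4],[[0,0,0],[0,0,0],0.4],[[0,0,0],[0,0,0],0.4]]'
```

```text
time: 26.9
tool_pos: [0.5864, -0.0566, 0.2219]
ee_rot: [3.141, 0.0, 2.265]
wrist_force: [0.0, 0.7, -0.7]
width: 0.056
finger_force: 0.0
time: 27.4
tool_pos: [0.5634, 0.1698, 0.222]
ee_rot: [3.141, 0.001, 2.921]
wrist_force: [1.0, 0.2, -0.2]
width: 0.0564
finger_force: 0.0
time: 27.7
tool_pos: [0.559, 0.214, 0.2216]
ee_rot: [-3.141, 0.0, 3.047]
wrist_force: [0.3, -0.8, -0.8]
width: 0.0567
finger_force: 0.0
```

```bash
python3 -m handwheel '[[[0,0,0],[0,0,-0.6],0.4],[[0,0,0],[0,0,-0.6],0.4],[[0,0,0],[0,0,-0.4],0.4],[[0,0,0],[0,0,0],0.4],[[0,0,0],[0,0,0],0.4]]'; python3 -m handwheel '[[[0,0,0],[0,0,0],0.7],[[0,0,0],[0,0,0],0.85],[[0,0,0],[0,0,0],1],[[0,0,0],[0,0,0],1],[[0,0,0],[0,0,0],1]]'; python3 -m handwheel '[[[0,0,0],[0,0,0],1],[[0,0,0],[0,0,0],1],[[0,0,0],[0,0,0],1],[[0,0,0],[0,0,0],1]]'
```

```text
time: 28.2
tool_pos: [0.5598, 0.2113, 0.142]
ee_rot: [-3.141, 0.0, 3.043]
wrist_force: [-0.4, -1.4, 0.5]
width: 0.0562
finger_force: 0.0
time: 28.7
tool_pos: [0.5593, 0.2132, 0.1418]
ee_rot: [-3.142, -0.0, 3.046]
wrist_force: [-0.4, -0.2, 0.6]
width: 0.02
finger_force: 0.0
time: 29.1
tool_pos: [0.5593, 0.2134, 0.1418]
ee_rot: [3.141, -0.0, 3.046]
wrist_force: [1.2, 0.9, -0.1]
width: 0.0158
finger_force: 30.0
```

```bash
python3 -m handwheel '[[[0,0,0],[0,0,0.4],1],[[0,0,0],[0,0,0.6],1],[[0,0,0],[0,0,0.4],1],[[0,0,0],[-0.083,-0.87,0],1],[[0,0,0],[-0.083,-0.87,0],1]]'; python3 -m handwheel '[[[0,0,0],[-0.083,-0.87,0],1],[[0,0,0],[-0.083,-0.87,0],1],[[0,0,0],[-0.083,-0.87,0],1],[[0,0,0],[0,0,0],1],[[0,0,0],[0,0,0],1]]'
python3 - <<'E'
from h import *
o=robot.get_obs(); print(o['tool_pos'],o['ee_rot'],o['width'])
p,d=snap('side'); p2,d2=snap('top'); C=cloud('top',d2); Z=C[...,2]; u=np.arange(640)[None]+0*Z; v=np.arange(480)[:,None]+0*Z
cv2.imwrite('pics/t11.png',np.hstack([cv2.resize(p[130:400,200:500],(400,360)),cv2.resize(p2[130:400,200:500],(400,360))])[:,:,::-1])
P=C[(Z>.19)&(Z<.225)&(u>320)&(u<400)&(v>110)&(v<190)]; print(len(P),P.min(0),P.max(0),np.median(P,0))
E
```

```text
time: 29.6
tool_pos: [0.5511, 0.126, 0.2125]
ee_rot: [-3.141, 0.001, 3.049]
wrist_force: [0.5, -0.8, -1.2]
width: 0.0156
finger_force: 30.0
time: 30.1
tool_pos: [0.5382, -0.0052, 0.2115]
ee_rot: [3.141, -0.001, 3.044]
wrist_force: [0.0, 0.6, -1.0]
width: 0.016
finger_force: 30.0
[ 0.5382431  -0.00515579  0.21152853] [ 3.14108551e+00 -7.62290591e-04  3.04378716e+00] 0.015980096323440565
130 [ 0.68084903 -0.02819554  0.19009154] [ 0.70814027 -0.01088099  0.21826611] [ 0.69447657 -0.01880311  0.21476637]
```

View pics/t11.png

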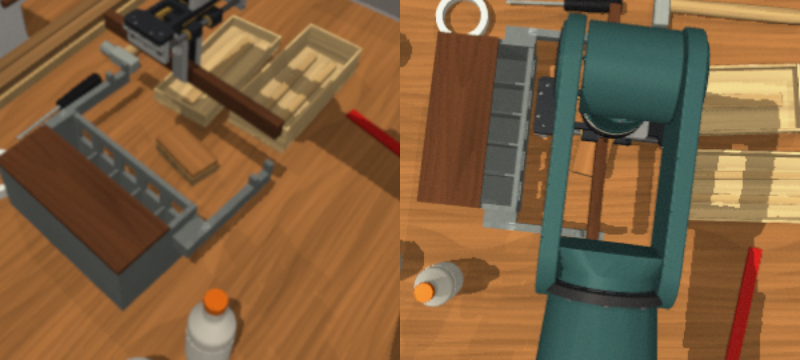

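```bash
python3 -m handwheel '[[[0,0,0],[0,0.02,-0.5],1],[[0,0,0],[0,0,-0.5],1],[[0,0,0],[0,0,-0.4],1],[[0,0,0],[0,0,-0.3],1],[[0,0,0],[0,0,0],1]]'; python3 -m handwheel '[[[0,0,0],[0,0,-0.15],1],[[0,0,0],[0,0,-0.1],1],[[0,0,0],[0,0,0],1],[[0,0,0],[0,0,-0.05],1],[[0,0,0],[0,0,0],1]]'
```

```text
time: 30.7
tool_pos: [0.537, -0.0019, 0.1241]
ee_rot: [3.141, -0.005, 3.048]
wrist_force: [-0.7, -0.2, -0.6]
width: 0.0156
finger_force: 30.0
time: 31.2
tool_pos: [0.5387, -0.0034, 0.1121]
ee_rot: [3.142, 0.0, 3.046]
wrist_force: [0.7, 0.2, -1.1]
width: 0.0163
finger_force: 30.0
```

Nearly home; a last few millimetres, then release, retreat and check.

```bash
python3 -m handwheel '[[[0,0,0],[0,0,-0.05],1],[[0,0,0],[0,0,0],1],[[0,0,0],[0,0,0],0.7],[[0,0,0],[0,0,0],0.4],[[0,0,0],[0,0,0],0.4]]'; python3 -m handwheel '[[[0,0,0],[0,0,0],0.4],[[0,0,0],[0,0,0.3],0.4],[[0,0,0],[0,0,0.8],0.4],[[0,0,0],[0,0,0.9],0.4],[[0,0,0],[0,0,0.9],0.4]]';  python3 -m handwheel '[[[0,0,0],[-0.8,0.3,0.4],0.4],[[0,0,0],[-0.8,0.3,0.3],0.4],[[0,0,0],[-0.8,0.3,0],0.4],[[0,0,0],[-0.8,0.3,0],0.4],[[0,0,0],[-0.8,0.3,0],0.4]]'; python3 -m handwheel '[[[0,0,0],[0,0.9,0],0.4],[[0,0,0],[0,0.9,0],0.4],[[0,0,0],[0,0.9,0],0.4],[[0,0,0],[0,0,0],0.4]]'
python3 - <<'E'
from h import *
p,d=snap('side'); p2,d2=snap('top'); C=cloud('top',d2); Z=C[...,2]; u=np.arange(640)[None]+0*Z; v=np.arange(480)[:,None]+0*Z
def rect(m,k=1):
    n,l,s,_=cv2.connectedComponentsWithStats(m.astype(np.uint8)); 
    for i in 1+np.argsort(-s[1:,4])[:k]:
        P=C[l==i]; print(cv2.minAreaRect(P[:,:2].astype(np.float32)*1000),np.median(P[:,2]))
rect((Z>.05)&(Z<.075)&(u>370)&(u<550)&(v>230)&(v<315)); rect((Z>.02)&(Z<.04)&(u>350)&(u<510)&(v>160)&(v<236))
rect((Z>.012)&(Z<.035)&(u>410)&(u<512)&(v>250)&(v<290),2)
rect((Z>.0085)&(Z<.02)&(u>388)&(u<492)&(v>188)&(v<222))
print('keeper');rect((Z>.106)&(Z<.13)&(u>326)&(u<385)&(v>130)&(v<320))
cv2.imwrite('pics/t12.png',np.hstack([cv2.resize(p[100:370,200:500],(400,360)),cv2.resize(p2[100:370,240:540],(400,360))])[:,:,::-1])
E
```

```text
time: 31.7
tool_pos: [0.5385, -0.0033, 0.1091]
ee_rot: [3.142, -0.0, 3.046]
wrist_force: [-0.7, 1.1, 0.1]
width: 0.0362
finger_force: 0.0
time: 32.2
tool_pos: [0.5382, -0.0032, 0.2568]
ee_rot: [3.141, 0.0, 3.046]
wrist_force: [0.0, -0.3, -0.3]
width: 0.0565
finger_force: 0.0
time: 32.7
tool_pos: [0.3369, 0.0721, 0.2907]
ee_rot: [3.141, 0.002, 3.046]
wrist_force: [-0.5, 1.0, 0.8]
width: 0.0564
finger_force: 0.0
time: 33.1
tool_pos: [0.3374, 0.2108, 0.2902]
ee_rot: [3.139, 0.0, 3.055]
wrist_force: [0.1, -1.6, 1.2]
width: 0.0565
finger_force: 0.0
((462.05670166015625, -251.71893310546875), (270.7882995605469, 115.94792938232422), 88.78527069091797) 0.05840905583745598
((608.9609985351562, -214.5478515625), (116.35813903808594, 271.8473205566406), 2.0225062370300293) 0.028239287766207877
((481.9007263183594, -254.66555786132812), (13.717533111572266, 213.89431762695312), 0.49143195152282715) 0.018031945758193335
((441.8599853515625, -253.33258056640625), (211.8289794921875, 14.039807319641113), 88.7061996459961) 0.018099019504263847
((607.9164428710938, -214.14511108398438), (25.0657901763916, 223.31068420410156), 1.993981957435608) 0.011309559085935339
keeper
((539.5569458007812, -5.146461486816406), (17.547775268554688, 340.0561828613281), 84.81742095947266) 0.11395178802005856
```

View pics/t12.png

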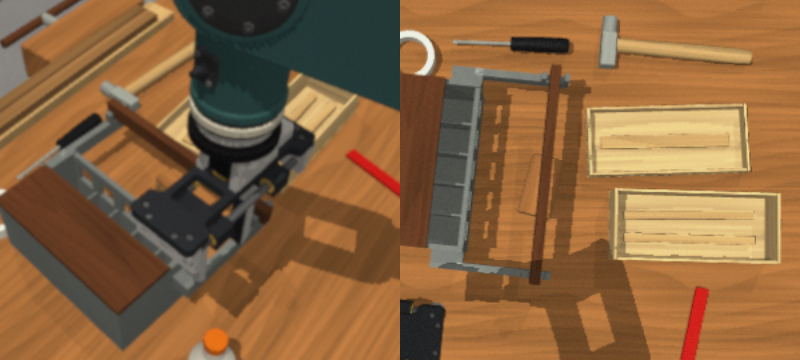

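Keeper is back within 1 mm of its start pose, both sticks lie in the deep tray, the lath lies in the shallow one, and the bin is empty.

```bash
python3 -m handwheel '[[[0,0,0],[0,0,0],0.4],[[0,0,0],[0,0,0],0.4],[[0,0,0],[0,0,0],0.4]]'; python3 -c "
from bench import robot
print(robot.close_job())"
```

```text
time: 33.5
tool_pos: [0.3389, 0.2056, 0.2896]
ee_rot: [3.141, 0.0, 3.044]
wrist_force: [0.3, -0.2, 0.6]
width: 0.0562
finger_force: 0.0
the job is handed in; nothing more can be done
None
```

The job is handed in, though the hand-in call returned no verdict: both sticks present lie flat in the deep tray, the one lath lies flat in the shallow tray, and the keeper is back in both notches about 1 mm from where it started.

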